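# Clamp a stacked shoe heel in the heel jig

## Robot

A 6-joint arm with a two-finger parallel gripper is mounted at the origin on the work surface. World frame = base frame: x ahead of the robot, y to its left, z up, the work surface at z = 0. Lengths are in m, angles in rad, forces in N, time in s.
With the tool pointing down it reaches from about 0.225 to 0.875 m from the base axis. Payload 3.4 kg.
Tool frame: the origin (TCP) lies on the centre line of the jaws, within the pads' length; the fingertips stand 19 mm ahead of it and the grasp point (between the pads) is the TCP (nose_length is the distance from the TCP to the fingertips, in m); z points along the fingers, y is the direction in which the jaws open and shut (so a half turn about z gives the same grasp; the last joint's range is limited). The gripper opens to 85 mm and grips with 20 to 120 N. Pads are 22 mm wide; open, the fingers measure 114 mm over their backs; the gripper's body (76 mm by 85 mm) begins 54 mm behind the grasp point. The pads swing forward as they close: fully open they stand 13 mm farther back than shut.
Start: joints at [1.162, 0.276, 1.505, -0, 1.361, -0.121], TCP at [0.163, 0.551, 0.221] pointing down, gripper open.
Joint ranges: [-2.89, 2.89], [-0.75, 2.08], [0.22, 2.7], [-1.18, 4.32], [0.11, 2.71], [-2.7, 2.7]. Speed limits (rad/s): [2.57, 2.57, 3.14, 3.14, 3.14, 3.14].

## Interface

Orientations are given as a unit quaternion [w, x, y, z].
In Python, from rig import * gives the robot as it stands.
- The arm moves only by the shell command python3 -m jog 'ROWS' [OPENING] [FORCE]. ROWS is JSON, one flat list of numbers, 6 for each row, row after row: the shift along the tool's x, y, z in mm, then the turn, a rotation vector about the tool's x, y, z in degrees. In form: [tx, ty, tz, wx, wy, wz, tx, ty, tz, wx, wy, wz, ...]. A call has 1 to 10 rows; each row is the pose to reach, as a shift and turn from the pose commanded when the call began, along the tool's axes at that moment; what a row does not reach only later rows make up. A row lasts 1/8 s, in which the tool goes at most 62.5 mm and 10.7 degrees, less where a joint would pass 70% of its speed; a pose out of reach is approached as far as the arm can. A call with a gripper value outside its range is refused whole. OPENING is the closure, from 0 (fully open) to 1 (shut), set as the call begins (- or left out, the last holds). The fingers move at their own pace and stop on an object; FORCE is the grip in N (left out, the last holds). Time passes only in rows, so rows that repeat a pose let the fingers close. It gives the time, the measured TCP pose, the force and the opening at its end, in the units of the state.
- get_state(): the state, without advancing time (a new reading comes with each control period).
- get_image(name): name is "scene" or "top" or "wrist"; returns a dict with "frame" (400x640x3 uint8, red, green, blue), "camera_matrix" (3x3 intrinsics, pixels), "k1" (the pictures are not rectified: a ray, as slopes to the right and down, at radius r is drawn at 1 + k1 r^2 times it, then the intrinsics apply), "rvec" (rotation vector, rad) and "tvec" (3), from world to camera coordinates, as OpenCV has them. Camera axes: x right, y down, z forward; pixel columns grow to the right and rows downward; lengths in m; the calibration is good to about 2 mm. A picture is of the moment at which its call begins. There is no depth.
- sign_off(): hands the job in, once; it reports no verdict.
The state is a dict: "clock": time; "qpos": joint angles; "qd": joint speeds; "effort": joint torques, N m; "position": TCP position; "ee_rot": TCP orientation; "contact_force": force on the tool from outside, world axes, zero at the start; "moment": the same for the moment, N m; "width": finger opening in m.
Only numpy, scipy, OpenCV 4.12 (cv2) and the standard library are available. Lean on these libraries where they do the work, as an engineer would, in place of code of your own. Each camera call takes 0.05 s, during which the arm holds its last target.

## Task

Get the loose shoe heel ready for drilling: with your fingertips slide it along the jig board, without lifting it, until its round back is fully home in the V stop and its flat front is square to the jig. Then push the toggle clamp's upright handle over and down, past its dead point, until it snaps into lock with the pad pressing on the heel. Only push, pinch nothing, and leave the jar and the tools around the jig where they are.

Things in the scene. Friction and masses are not known exactly. Their poses are not given: they have to be found in the camera images.
- heel_jig: Fixed plywood board, 360 x 150 x 18 mm, origin at the middle of its underside, on the table. x runs along it from the clamp to the open loading end, z up. On its centre line stand the V stop and behind that the steel toggle clamp on a wooden riser: fixed parts from x = -112 to -4 mm, within 28 mm of the line, up to 50 mm above the board.
- heel_home (a point): Point on the board's top face (18 mm above the table), 46 mm from the jig's origin along x, where the centre of the heel's round back lies when home; axes as the jig's. The V stop: two aluminium strips 12 mm thick, 25 mm high, at 40 degrees to x, opening towards +x. The round back touches them 19 mm to the -x side of this point, 23 mm either side of the centre line.
- heel: Loose D-shaped stacked leather heel, about 0.13 kg, flat on the board in front of the V: 60 mm wide, 70 long, 35 high, brown layers, dark top. Origin on its underside at the centre of the round back (radius 30 mm); x points to the flat front, z up. Starts 30 to 65 mm short of home, up to 18 mm off the centre line, turned up to 20 degrees.
- heel_front (a point): Middle of the heel's flat front (60 mm wide, 35 high), half-way up, 40 mm from the heel's origin; x points out of the face. The face to push on: its push home is 30 to 65 mm along the jig's -x.
- handle_grip: Black rubber grip, the last 95 mm of the clamp's handle, 20 mm thick, round, in the jig's x-z plane. Origin at its free end, on the centre line. x: along the handle towards the clamp (within 6 degrees); z: square to it, out of the side to push on (push against z). Open: upright, free end about 220 mm above the table, z to the jig's +x. Locked: level to the rear (jig -x), end about 83 mm up, z up.
- clamp_handle (a joint): Angle between the clamp's handle and arm, rad: 0 locked on its stop, 0.1 to 0.2 dead point, 0.6 pad meets the heel, 2.5 to 3 open (start). Its end swings back (jig -x) and down about 1.5 rad on a radius of some 150 mm. Left open it stays put. A push of 2 to 4 N at the grip moves it until the pad meets the heel, then 7 to 12 N, 30 mm from the end; past the dead point it drives itself onto the stop.
- clamp_pad: Black rubber cap, 19 mm across, on the spring spindle at the end of the clamp's arm; origin mid pressing face. Open, the arm stands up between handle and heel, its top about 160 mm above the table, the pad 110 to 140 mm up. Locked, the arm is level and the pad presses with about 26 N on a heel that is home; it can give 14 mm.
- glue_jar: Bystander: cream glue jar, 82 mm across, 95 mm high, beside the jig on the robot's side. Origin at the middle of its underside.
- hammer: Bystander: hammer with wooden handle, 240 mm long, lying beyond the jig. Origin about the middle of its length, on the table.
- lasting_pliers: Bystander: steel shoemaker's lasting pliers, 190 mm long, lying behind the clamp end of the jig. Origin near the middle, on the table.
- emery_block: Bystander: dark block, 55 x 85 x 40 mm, beside the jig on the robot's side. Origin at the middle of its underside.

How it is judged:
By the outcome, as a careful person would: the job done as asked, in the order asked, and still so for the second after the job is handed in, with the robot touching nothing.
It also fails if it takes over 54 s, if anything falls off the work surface, if the arm or the gripper's body presses on something with over 40 N, if the wrist force passes 120 N, or if a joint passes its speed limit or range.

## Working session

There is one attempt and no reset: what is moved stays moved. The work goes in short steps, Python scripts to look and compute and a shell command to move; the robot and the scene stay as the last step left them, time stands still between calls to the robot, and variables do not carry over. Pictures are saved under pics/ and viewed, and the job is handed in when it is done.

```bash
ls; mkdir -p pics; python3 - <<'E'
from rig import *
import cv2
print(get_state())
for n in ("scene","top","wrist"):
    d=get_image(n); cv2.imwrite(f"pics/{n}0.png",d["frame"][:,:,::-1]); print(n,d["camera_matrix"],d["k1"],d["rvec"],d["tvec"])
E
```

```text
pics
{'clock': 0.0, 'qpos': array([ 1.16202602e+00,  2.76613164e-01,  1.50616438e+00, -3.92785057e-06,
        1.36068400e+00, -1.20990835e-01]), 'qd': array([ 9.60949748e-05,  2.21536179e-04, -1.35257514e-03, -7.07066890e-05,
        4.23874963e-04,  2.34167923e-04]), 'effort': array([-5.42216258e-04, -4.16773725e+01, -2.45800531e+01, -1.10262899e-04,
        1.11321532e-02,  8.69108391e-06]), 'position': array([0.16297735, 0.5508392 , 0.22011691]), 'ee_rot': array([-2.42779046e-04,  1.43393258e-01,  9.89665348e-01, -9.02359007e-04]), 'contact_force': array([-0.05504035, -0.12923154,  0.24928591]), 'moment': array([-0.00493969, -0.01084218, -0.02866037]), 'width': 0.08519392716309568}
scene [[374.50722178   0.         314.78081287]
 [  0.         374.50722178 202.51660445]
 [  0.           0.           1.        ]] 0.011521424457241048 [ 1.98857177  1.12287194 -0.57565917] [-0.23863548 -0.17622209  1.16725664]
top [[379.30724833   0.         321.69078409]
 [  0.         379.30724833 198.13532523]
 [  0.           0.           1.        ]] -0.02672838491042087 [ 2.10014679 -2.15183688  0.21700479] [-0.04383526  0.59441683  0.76316342]
wrist [[313.67465863   0.         324.17232054]
 [  0.         313.67465863 203.19483924]
 [  0.           0.           1.        ]] 0.013595934126021583 [-2.29784612 -1.71810772 -0.27776644] [-0.57407304 -0.04191255  0.38045041]
```

View pics/scene0.png

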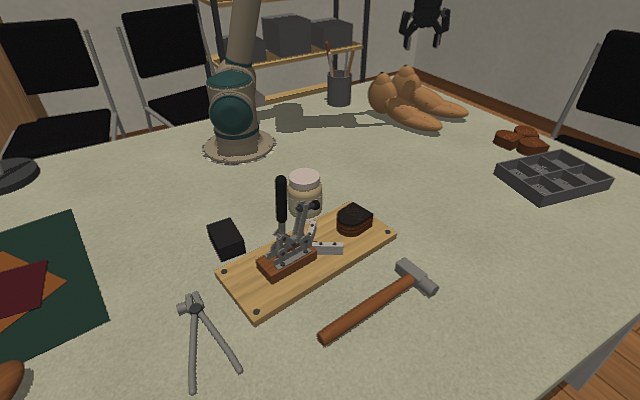

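View pics/top0.png

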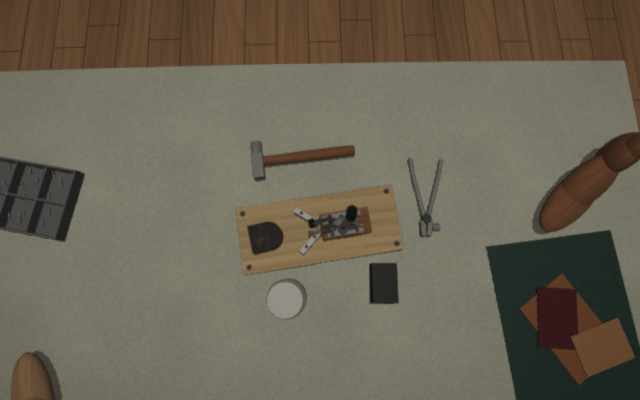

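View pics/wrist0.png

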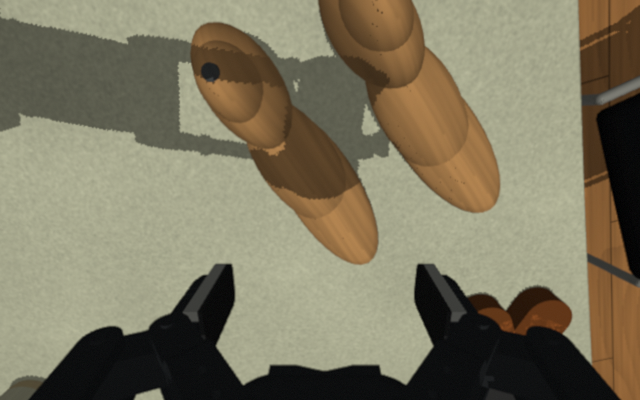

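```bash
cat > h.py <<'E'
from rig import *
import cv2, numpy as np
def cam(d):
    R,_=cv2.Rodrigues(np.array(d["rvec"],float)); return d["camera_matrix"],d["k1"],R,np.array(d["tvec"],float).ravel()
def ray(d,px):
    K,k1,R,t=cam(d)
    p=cv2.undistortPoints(np.array(px,float).reshape(-1,1,2),K,np.array([k1,0,0,0])).reshape(-1,2)
    v=np.c_[p,np.ones(len(p))]@R; return -R.T@t, v
def plane(d,px,z):
    o,v=ray(d,px); return o+v*((z-o[2])/v[:,2])[:,None]
def proj(d,P):
    K,k1,R,t=cam(d)
    return cv2.projectPoints(np.array(P,float).reshape(-1,1,3),cv2.Rodrigues(R)[0],t,K,np.array([k1,0,0,0]))[0].reshape(-1,2)
def tri(d1,p1,d2,p2):
    o1,v1=ray(d1,[p1]);o2,v2=ray(d2,[p2]);v1=v1[0];v2=v2[0]
    s=np.linalg.lstsq(np.c_[v1,-v2],o2-o1,rcond=None)[0]
    a=o1+s[0]*v1;b=o2+s[1]*v2; return (a+b)/2,np.linalg.norm(a-b)
E
python3 - <<'E'
from h import *
d=get_image("top");f=d["frame"]
c=f[170:310,220:420,::-1]; cv2.imwrite("pics/tc.png",cv2.resize(c,None,fx=4,fy=4,interpolation=cv2.INTER_CUBIC))
s=get_image("scene");c=s["frame"][165:325,200:410,::-1]; cv2.imwrite("pics/sc.png",cv2.resize(c,None,fx=3.75,fy=3.75,interpolation=cv2.INTER_CUBIC))
hsv=cv2.cvtColor(f,cv2.COLOR_RGB2HSV)
m=cv2.inRange(hsv,(10,70,90),(25,255,255)); m[:180]=0;m[280:]=0;m[:,:230]=0;m[:,410:]=0
m=cv2.morphologyEx(m,cv2.MORPH_OPEN,np.ones((3,3)))
n,l,st,_=cv2.connectedComponentsWithStats(m); 
print(st)
pts=np.argwhere(m)[:,::-1].astype(np.float32)
r=cv2.minAreaRect(pts);b=cv2.boxPoints(r);print(r,b)
P=plane(d,b,0.018);print(P);print(np.linalg.norm(np.diff(P,axis=0),axis=1), P.mean(0))
print(plane(d,[(242,213),(249,267),(386,190),(396,243)],.018))
E
```

```text
[[     0      0    640    400 247917]
 [   236    185    168     90   8047]
 [   312    227      8      4     24]
 [   324    235      4      3     12]]
((318.3556213378906, 228.97567749023438), (67.24656677246094, 162.62060546875), 81.11934661865234) [[232.82939 208.30789]
 [393.50055 183.20303]
 [403.88184 249.64346]
 [243.2107  274.74832]]
[[ 0.58212667  0.14212762  0.018     ]
 [ 0.63182394 -0.22434207  0.018     ]
 [ 0.48014736 -0.23824616  0.018     ]
 [ 0.43443157  0.1168102   0.018     ]]
[0.36982408 0.15231253 0.35798737] [ 0.53213239 -0.0509126   0.018     ]
[[ 0.57093839  0.12128457  0.018     ]
 [ 0.450828    0.10432226  0.018     ]
 [ 0.61629386 -0.20616761  0.018     ]
 [ 0.49527476 -0.22159221  0.018     ]]
```

View pics/tc.png

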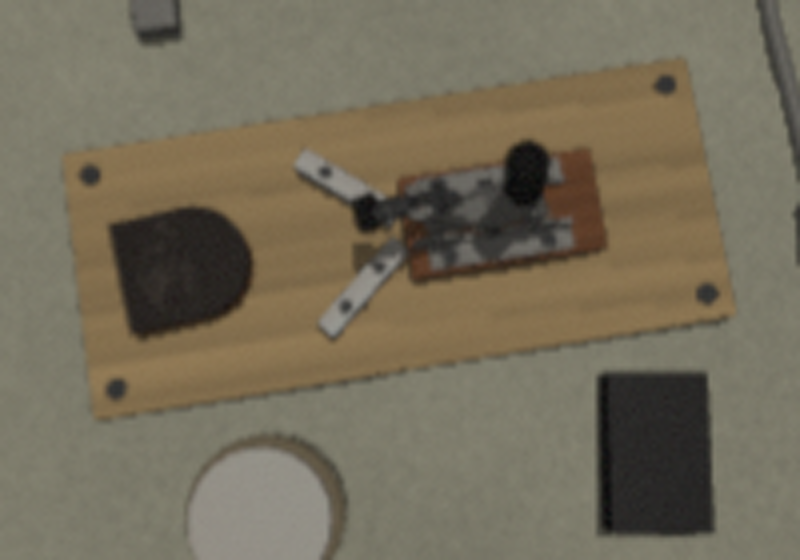

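View pics/sc.png

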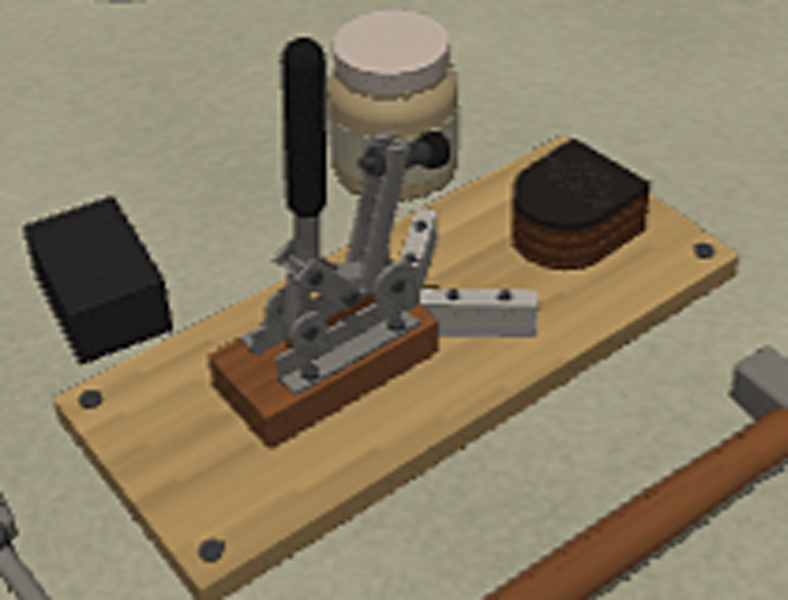

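```bash
cat >> h.py <<'E'
def tcpx(p): return (np.array(p,float)+.5)/4-.5+np.array([220,170])
def heelmeas(d,vmax=75,verbose=True):
    """dark D-shaped top at z=.053; rectify to mm on that plane, minAreaRect"""
    f=d["frame"];g=f.max(2)
    return g
E
python3 - <<'E'
from h import *
d=get_image("top");f=d["frame"]
o,_=ray(d,[(320,200)]);print("cam",o)
C=plane(d,tcpx([(64,154),(686,58),(735,316),(96,418)]),.018);print(C)
print(np.linalg.norm(np.diff(C,axis=0),axis=1),C.mean(0))
S=plane(d,tcpx([(90,175),(665,85),(708,293),(116,389)]),.018);print(S.mean(0))
for A in (C,S):
  for i,j in((1,0),(2,3)): v=A[j]-A[i];print(np.degrees(np.arctan2(v[1],v[0])))
  v=A[0]-A[3];print(np.degrees(np.arctan2(v[1],v[0])),"short");v=A[1]-A[2];print(np.degrees(np.arctan2(v[1],v[0])),"short")
H=plane(d,tcpx([(108,225),(137,338)]),.053);print(H,np.linalg.norm(H[1]-H[0]))
v=H[0]-H[1];print("front edge",np.degrees(np.arctan2(v[1],v[0])))
# mask
g=f.max(2).astype(int)
m=((g<75)).astype(np.uint8);m[:210]=0;m[260:]=0;m[:,:240]=0;m[:,288:]=0
n,l,st,_=cv2.connectedComponentsWithStats(m);k=1+np.argmax(st[1:,4]);m=(l==k).astype(np.uint8);print(st[k])
ct=max(cv2.findContours(m,cv2.RETR_EXTERNAL,cv2.CHAIN_APPROX_NONE)[0],key=len).reshape(-1,2)
P=plane(d,ct,.053)[:,:2]*1000
print(cv2.minAreaRect(P.astype(np.float32)),cv2.boxPoints(cv2.minAreaRect(P.astype(np.float32))))
E
```

```text
cam [ 0.43706223 -0.04666058  0.86282716]
[[ 0.582398    0.13582719  0.018     ]
 [ 0.62978087 -0.21874487  0.018     ]
 [ 0.48242031 -0.23726239  0.018     ]
 [ 0.43574904  0.11592103  0.018     ]]
[0.35772404 0.14851947 0.35625376] [ 0.53258705 -0.05106476  0.018     ]
[ 0.53274264 -0.05065767  0.018     ]
97.61156690695132
97.52771216225153
7.730093922965948 short
7.162319158059063 short
97.70032152669498
97.7052224330958
7.58659023831786 short
8.261746296281153 short
[[0.53724678 0.10402064 0.053     ]
 [0.47685276 0.0880209  0.053     ]] 0.06247742804545121
front edge 14.838085953867996
[248 222  35  33 876]
((513.8890991210938, 62.808143615722656), (62.86973571777344, 70.033447265625), 12.67193603515625) [[475.53836   90.07612 ]
 [490.9015    21.74854 ]
 [552.23987   35.54017 ]
 [536.8767   103.867744]]
```

```bash
cat >> h.py <<'E'
PSI=np.radians(97.65);J0=np.array([0.5327,-0.0509,0])
RJ=np.array([[np.cos(PSI),-np.sin(PSI),0],[np.sin(PSI),np.cos(PSI),0],[0,0,1]])
def tojig(p): return (np.asarray(p)-J0)@RJ
def toworld(p): return J0+RJ@np.asarray(p)
def scpx(p): return (np.array(p,float)+.5)/3.75-.5+np.array([200,165])
from scipy.spatial.transform import Rotation as Ro
def pose():
    s=get_state();q=s["ee_rot"];R=Ro.from_quat([q[1],q[2],q[3],q[0]]).as_matrix();return s,np.array(s["position"]),R
def goal(pj,tilt):
    """TCP at jig point pj (m), tool x=jig x, z down, tipped so tip leans to -x by tilt deg -> row"""
    s,p,R=pose()
    T=RJ@np.diag([1.,-1,-1])@Ro.from_rotvec([0,-np.radians(tilt),0]).as_matrix()
    t=R.T@(toworld(pj)-p)*1000; w=np.degrees(Ro.from_matrix(R.T@T).as_rotvec())
    return np.round(np.r_[t,w],1)
E
python3 - <<'E'
from h import *
t=get_image("top");s=get_image("scene")
for n,a,b in (("griptop",(528,157),(303,46)),("pad",(366,215),(436,150)),("jartop",(260,516),(391,42))):
    p,e=tri(t,tcpx(a),s,scpx(b));print(n,p,e,tojig(p))
print("jar",tojig(plane(t,tcpx([(260,516)]),.095)))
print("emery",tojig(plane(t,tcpx([(600,372),(708,372),(603,533),(714,533)]),.04)))
F=plane(t,tcpx([(108,225),(137,338)]),.053);print("front",tojig(F))
w=get_image("wrist");S,p,R=pose();o,v=ray(w,[(320,200)]);print("wristcam in tool",R.T@(o-p),R.T@v[0])
for z in (.16,.10): print(goal([.22,0,z],0))
print(toworld([.046,0,.018]))
E
```

```text
griptop [ 0.54130858 -0.10613719  0.22334813] 0.0009599904419344444 [-0.05589155 -0.00117871  0.22334813]
pad [ 0.53038849 -0.03415144  0.12938612] 0.0028838283253104246 [1.69072083e-02 6.13414090e-05 1.29386120e-01]
jartop [0.38691941 0.0203776  0.09625626] 0.0008521407633408053 [0.09004972 0.13499454 0.09625626]
jar [[0.08981409 0.13529847 0.095     ]]
emery [[-0.09531387  0.09289919  0.04      ]
 [-0.15267575  0.10215529  0.04      ]
 [-0.08177392  0.17551416  0.04      ]
 [-0.13963097  0.18496237  0.04      ]]
front [[ 0.15293654 -0.02512956  0.053     ]
 [ 0.14511893  0.03685684  0.053     ]]
wristcam in tool [ 0.08134538 -0.00015406 -0.15287592] [-0.30767112 -0.01311488  0.95154986]
[-435.3 -271.8   61.    -0.     0.    65.9]
[-435.3 -271.8  121.    -0.     0.    65.9]
[ 0.52657642 -0.00530941  0.018     ]
```

```bash
python3 -m jog '[-43,-27,0,0,0,7,-87,-54,0,0,0,14,-131,-82,0,0,0,21,-174,-109,5,0,0,28,-218,-136,10,0,0,35,-261,-163,20,0,0,42,-305,-190,30,0,0,49,-348,-217,40,0,0,56,-392,-245,50,0,0,63,-435,-272,61,0,0,65.9]' 0.68
python3 - <<'E'
from h import *
for n in ("wrist",): cv2.imwrite(f"pics/{n}1.png",get_image(n)["frame"][:,:,::-1])
s,p,R=pose();print(s["clock"],tojig(p),s["width"],s["contact_force"],s["qpos"])
print(goal([.195,0.002,.10],20)); print(goal([.195,0.002,.048],20))
E
```

```text
clock: 1.7
position: [0.5044, 0.1657, 0.16]
ee_rot: [0.0, 0.66, 0.752, 0.001]
contact_force: [0.2, 0.7, 0.3]
width: 0.0274
1.75 [ 0.21293493 -0.00426754  0.15846291] 0.027474813233129836 [ 3.00730495 -3.40836284  1.14669023] [ 0.17961517  0.25637067  1.69545089 -0.00614719  1.18711237  0.05451632]
[-17.6  -6.3  58.5   0.1 -19.7  -0.4]
[-1.740e+01 -6.500e+00  1.105e+02  1.000e-01 -1.970e+01 -4.000e-01]
```

View pics/wrist1.png

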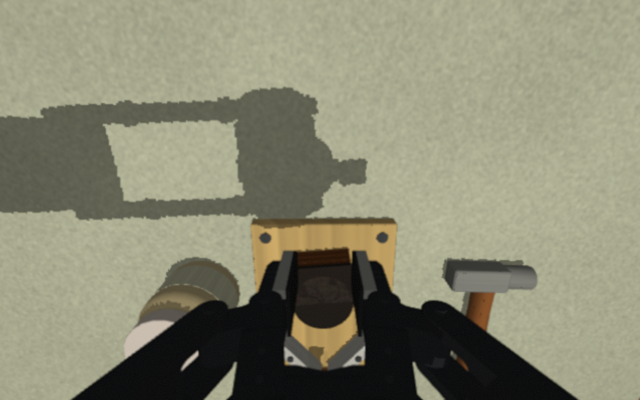

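```bash
python3 -m jog '[-8,-1,20,0,-7,0,-16,-2,40,0,-14,0,-25,-2,60,0,-20,0,-25,-2,80,0,-20,0,-25,-2,100,0,-20,0,-25,-2,115,0,-20,0,-25,-2,115,0,-20,0,-25,-2,115,0,-20,0]'
python3 - <<'E'
from h import *
for n in ("wrist","scene"): 
  f=get_image(n)["frame"][:,:,::-1]
  if n=="scene": f=cv2.resize(f[150:310,200:430],None,fx=3.4,fy=3.4,interpolation=cv2.INTER_CUBIC)
  cv2.imwrite(f"pics/{n}2.png",f)
s,p,R=pose();print(s["clock"],tojig(p),s["width"],s["contact_force"],(RJ.T@R).round(3))
print(goal([.195,0.002,.045],20))
E
```

```text
clock: 2.75
position: [0.505, 0.1422, 0.0456]
ee_rot: [0.131, 0.649, 0.741, -0.114]
contact_force: [0.7, 0.5, 0.5]
width: 0.0273
2.85 [0.19507542 0.00160195 0.04583415] 0.027510483271108194 [ 0.8525124  -0.17727077  0.52848696] [[ 0.94  -0.001 -0.342]
 [-0.001 -1.    -0.001]
 [-0.342  0.002 -0.94 ]]
[ 0.2 -0.4  0.8  0.1 -0.  -0.1]
```

View pics/wrist2.png

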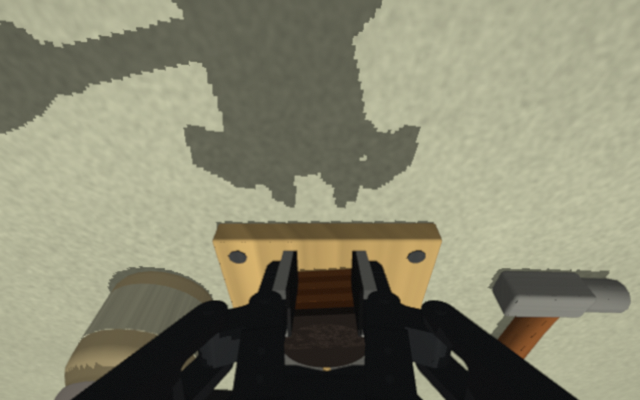

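View pics/scene2.png

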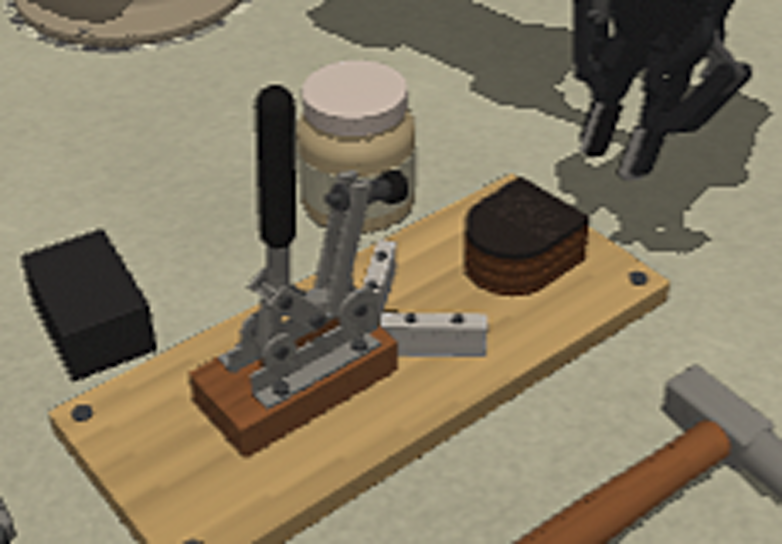

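```bash
python3 - <<'E'
from h import *
s,p,R=pose()
d=get_image("scene");w=get_image("wrist");t=get_image("top")
P=[p+R@np.array([x,y,.019]) for x in(-.011,.011) for y in(-.014,.014,-.025,.025)]
print((proj(d,P)).round(),proj(w,P).round())
print("front corners in wrist",proj(w,[toworld([.153,-.025,z]) for z in(.018,.053)]+[toworld([.145,.035,z]) for z in(.018,.053)]).round())
f=cv2.resize(t["frame"][190:290,220:360,::-1],None,fx=5,fy=5);cv2.imwrite("pics/t3.png",f)
E
```

```text
[[367. 208.]
 [376. 214.]
 [363. 206.]
 [379. 216.]
 [373. 207.]
 [382. 213.]
 [370. 205.]
 [385. 215.]] [[301. 257.]
 [347. 257.]
 [283. 257.]
 [365. 257.]
 [300. 224.]
 [348. 224.]
 [282. 224.]
 [366. 224.]]
front corners in wrist [[362. 267.]
 [368. 312.]
 [277. 274.]
 [271. 319.]]
```

View pics/t3.png

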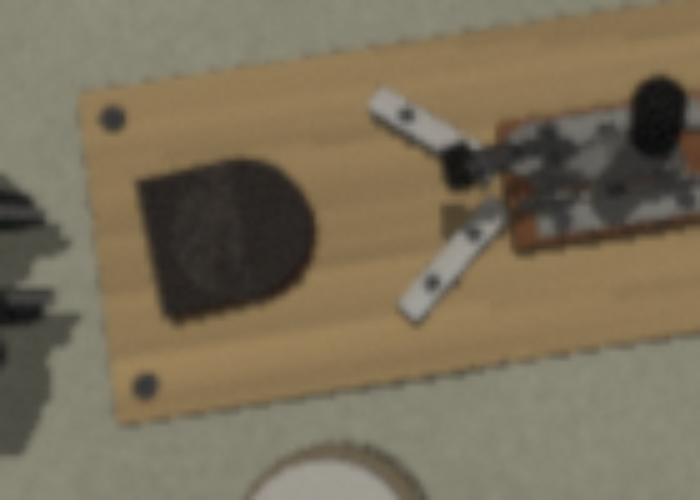

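```bash
python3 - <<'E'
from h import *
d=get_image("scene");t=get_image("top")
for a,b in (((66/5+220,240/5+190),(629/3.4+200,173/3.4+150)),((74/5+220,316/5+190),(593/3.4+200,153/3.4+150))):
    p,e=tri(t,a,d,b);print(tojig(p),e)
s,p,R=pose();print(tojig(p+R@np.array([0,0,.019])),s["position"])
f=cv2.resize(d["frame"][150:230,330:450,::-1],None,fx=6,fy=6);cv2.imwrite("pics/s3.png",f)
E
```

```text
[ 0.19150845 -0.01021034  0.05875291] 0.02130316050843573
[0.19215263 0.02223598 0.0565389 ] 0.02063312999934499
[0.18853762 0.00208367 0.02754696] [0.50466268 0.1421169  0.04540281]
```

View pics/s3.png

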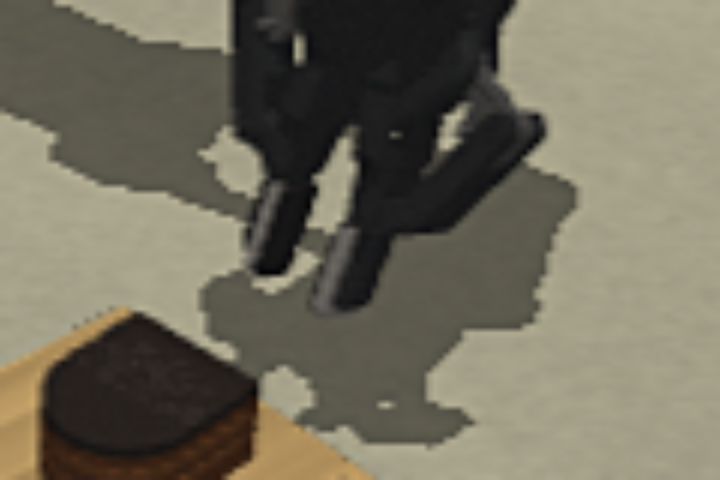

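```bash
python3 - <<'E'
from h import *
t=get_image("top");s,p,R=pose()
f=cv2.resize(t["frame"][180:300,140:260,::-1],None,fx=5,fy=5);cv2.imwrite("pics/t4.png",f)
d=get_image("scene")
for n in(.019,.0,-.015,-.03):
  P=[p+R@np.array([0,y,n]) for y in(-.02,.02)]
  print(n,((proj(t,P)-[140,180])*5).round(),((proj(d,P)-[330,150])*6).round())
E
```

```text
0.019 [[476. 355.]
 [466. 265.]] [[227. 339.]
 [303. 389.]]
0.0 [[452. 356.]
 [442. 263.]] [[243. 295.]
 [319. 345.]]
-0.015 [[432. 356.]
 [422. 262.]] [[255. 261.]
 [333. 309.]]
-0.03 [[412. 356.]
 [401. 260.]] [[268. 225.]
 [346. 273.]]
```

View pics/t4.png

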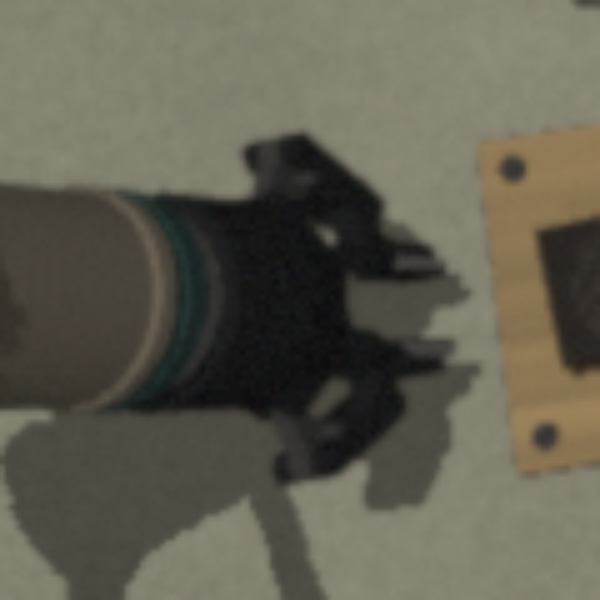

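```bash
python3 - <<'E'
from h import *
t=get_image("top");s,p,R=pose();d=get_image("scene")
for a,b in (((440,270),(338,312)),((452,360),(268,275)),((440,270),(325,305)),((440,270),(355,308))):
  q,e=tri(t,np.array(a)/5+[140,180],d,np.array(b)/6+[330,150]);print(tojig(q).round(4),e,(R.T@(q-p)).round(4))
E
```

```text
[ 0.1973 -0.0167  0.0577] 0.009951421178428912 [-0.0022  0.0189 -0.0126]
[0.1984 0.0209 0.0528] 0.011729188170091758 [ 0.0005 -0.0186 -0.0084]
[ 0.1948 -0.0148  0.0615] 0.005817505719862332 [-0.0058  0.0171 -0.0153]
[ 0.1994 -0.0187  0.059 ] 0.01626149361080044 [-0.0006  0.0209 -0.0146]
```

```bash
python3 - <<'E'
from h import *
w=get_image("wrist");s,p,R=pose()
for n in(.019,.01,.0,-.015):
  P=[p+R@np.array([x,y,n]) for x in (-.011,.011) for y in(-.0137,.0137)]
  print(n,proj(w,P).round().tolist())
cv2.imwrite("pics/w4.png",cv2.resize(w["frame"][200:400,200:450,::-1],None,fx=3,fy=3))
E
```

```text
0.019 [[302.0, 257.0], [346.0, 257.0], [301.0, 224.0], [347.0, 224.0]]
0.01 [[300.0, 264.0], [347.0, 264.0], [300.0, 230.0], [348.0, 230.0]]
0.0 [[299.0, 273.0], [349.0, 273.0], [298.0, 237.0], [350.0, 237.0]]
-0.015 [[297.0, 289.0], [351.0, 289.0], [296.0, 250.0], [352.0, 250.0]]
```

View pics/w4.png

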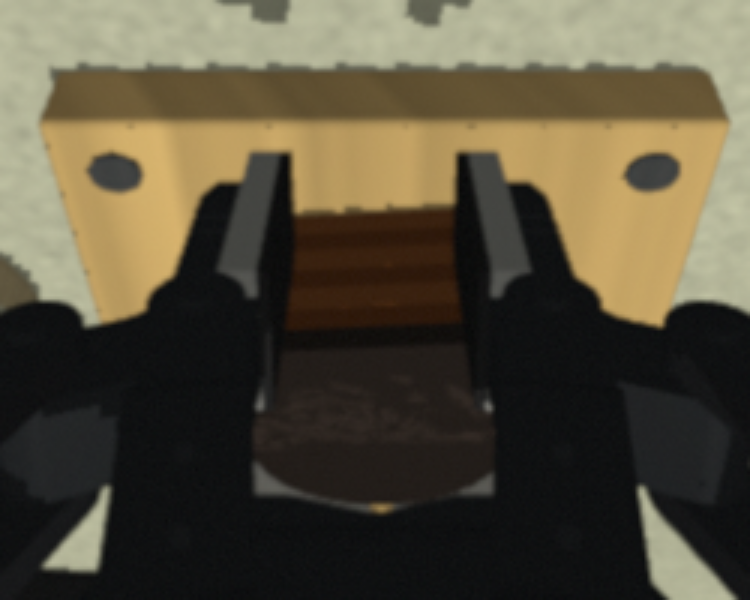

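```bash
python3 -c "
import rig;print([ (k,getattr(rig,k)) for k in dir(rig) if 'nose' in k.lower()])"
python3 -m jog '[3.4,0,9.4,0,0,0,6.8,0,18.8,0,0,0,6.8,0,18.8,0,0,0,6.8,0,18.8,0,0,0]'
python3 - <<'E'
from h import *
w=get_image("scene");s,p,R=pose()
print(tojig(p),s["contact_force"],s["moment"])
cv2.imwrite("pics/s5.png",cv2.resize(w["frame"][150:230,330:450,::-1],None,fx=6,fy=6))
E
```

```text
[('nose_length', 0.019)]
clock: 3.85
position: [0.5044, 0.142, 0.0248]
ee_rot: [0.131, 0.649, 0.741, -0.115]
contact_force: [-0.1, 0.3, 0.8]
width: 0.0272
[0.19496414 0.00219466 0.02498487] [ 0.20566546 -0.79015334  0.382206  ] [ 0.16685124 -0.01743963  0.01958709]
```

View pics/s5.png

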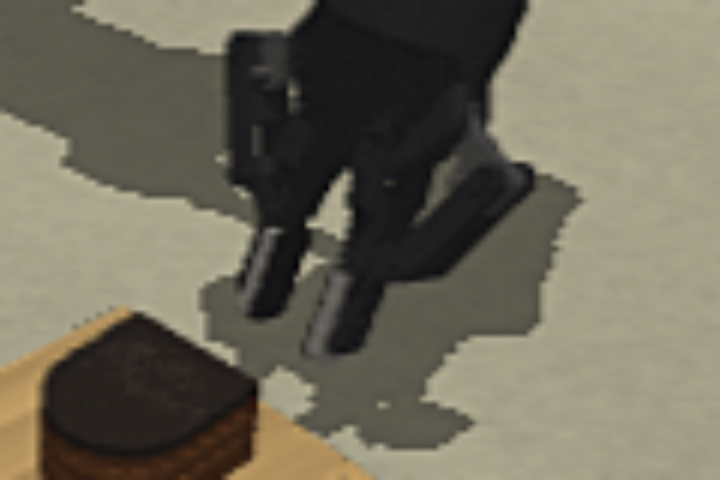

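```bash
python3 -m jog '[1.9,0,5,0,0,0,3.8,0,10.3,0,0,0,3.8,0,10.3,0,0,0,3.8,0,10.3,0,0,0]'
python3 - <<'E'
from h import *
s,p,R=pose()
print(tojig(p),s["contact_force"],s["moment"])
t=get_image("top");d=get_image("scene");w=get_image("wrist")
cv2.imwrite("pics/s6.png",cv2.resize(d["frame"][150:230,330:450,::-1],None,fx=6,fy=6))
cv2.imwrite("pics/t6.png",cv2.resize(t["frame"][200:280,200:300,::-1],None,fx=6,fy=6))
for n in(.0,-.01,-.015,-.02):
  P=[p+R@np.array([x,y,n]) for x in(-.011,.011) for y in(-.0137,.0137)]
  print(n,((proj(t,P)-[200,200])*6).round().tolist(),((proj(d,P)-[330,150])*6).round().tolist())
E
```

```text
clock: 4.4
position: [0.5045, 0.1421, 0.014]
ee_rot: [0.131, 0.649, 0.741, -0.114]
contact_force: [-0.2, -0.1, 0.9]
width: 0.0273
[0.19499539 0.00230086 0.0139579 ] [-0.23939162 -0.09469708  0.8831074 ] [0.12425329 0.06006134 0.02959229]
0.0 [[226.0, 290.0], [217.0, 216.0], [175.0, 300.0], [166.0, 227.0]] [[229.0, 370.0], [281.0, 405.0], [266.0, 364.0], [317.0, 398.0]]
-0.01 [[211.0, 290.0], [202.0, 215.0], [159.0, 300.0], [151.0, 226.0]] [[238.0, 347.0], [289.0, 382.0], [274.0, 342.0], [326.0, 376.0]]
-0.015 [[203.0, 290.0], [195.0, 215.0], [152.0, 300.0], [143.0, 225.0]] [[242.0, 336.0], [294.0, 371.0], [278.0, 331.0], [330.0, 364.0]]
-0.02 [[196.0, 289.0], [187.0, 214.0], [144.0, 300.0], [136.0, 225.0]] [[246.0, 325.0], [298.0, 359.0], [282.0, 319.0], [334.0, 353.0]]
```

View pics/s6.png

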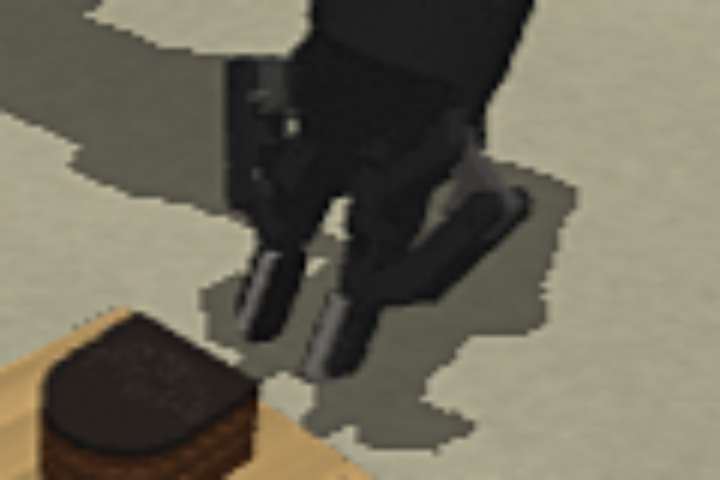

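View pics/t6.png

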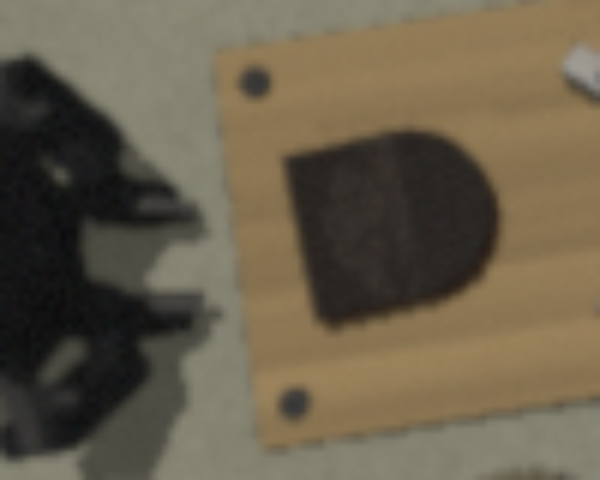

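```bash
python3 -m jog '[-14.1,0,5.1,0,0,0,-28.2,0,10.3,0,0,0,-35.7,0,13,0,0,0,-43.2,0,15.7,0,0,0,-50.8,0,18.5,0,0,0,-58.3,0,21.2,0,0,0,-65.8,0,23.9,0,0,0,-73.3,0,26.7,0,0,0,-79,0,28.7,0,0,0,-79,0,28.7,0,0,0]'
python3 - <<'E'
from h import *
s,p,R=pose()
print(tojig(p),s["contact_force"],s["moment"])
t=get_image("top");d=get_image("scene")
cv2.imwrite("pics/s7.png",cv2.resize(d["frame"][150:310,250:430,::-1],None,fx=3.7,fy=3.7))
cv2.imwrite("pics/t7.png",cv2.resize(t["frame"][190:280,220:340,::-1],None,fx=6,fy=6))
E
```

```text
clock: 5.8
position: [0.5155, 0.0581, 0.0141]
ee_rot: [0.131, 0.649, 0.741, -0.115]
contact_force: [-0.3, 1.2, 0.1]
width: 0.0274
[0.11035468 0.00254191 0.01406875] [-0.26599166  1.21792446  0.0823911 ] [ 0.16658872  0.06153752 -0.00777932]
```

View pics/s7.png

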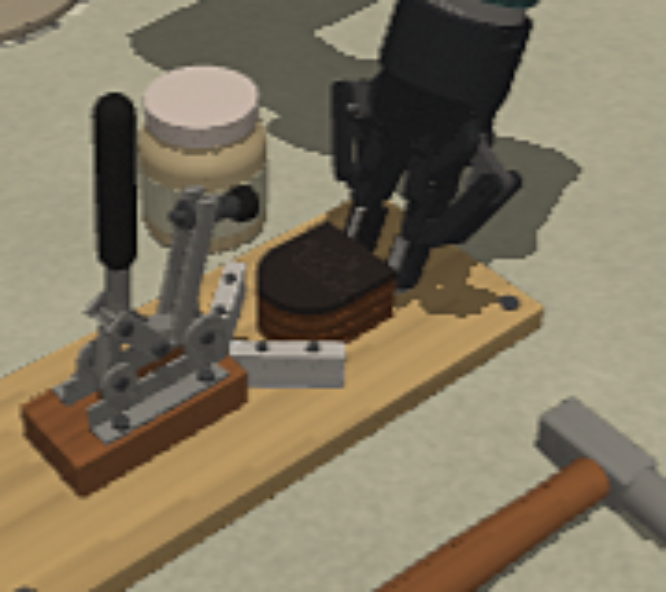

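View pics/t7.png

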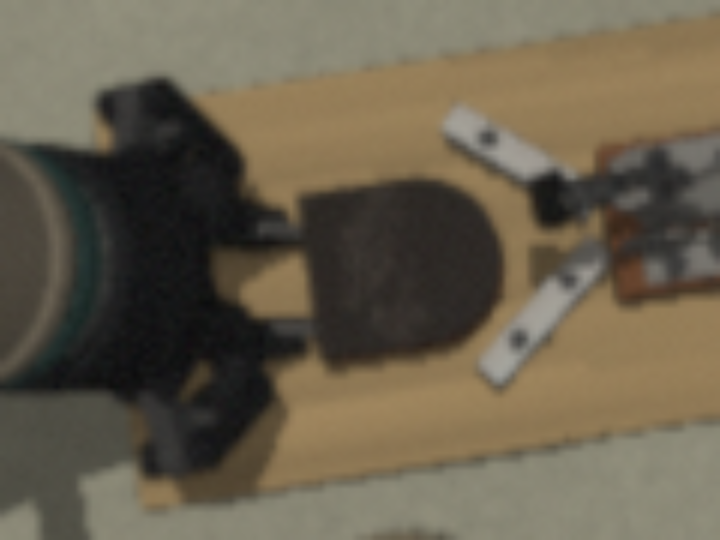

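```bash
python3 -m jog '[-4.7,0,1.7,0,0,0,-9.4,0,3.4,0,0,0,-12.2,0,4.4,0,0,0,-14.1,0,5.1,0,0,0,-16,0,5.8,0,0,0,-17.9,0,6.5,0,0,0,-17.9,0,6.5,0,0,0]'
python3 - <<'E'
from h import *
s,p,R=pose()
print(tojig(p),RJ.T@s["contact_force"],s["moment"])
t=get_image("top")
cv2.imwrite("pics/t8.png",cv2.resize(t["frame"][190:280,220:340,::-1],None,fx=6,fy=6))
E
```

```text
clock: 6.78
position: [0.5199, 0.0415, 0.0141]
ee_rot: [0.131, 0.649, 0.741, -0.112]
contact_force: [2.3, 5.6, -0.7]
width: 0.0275
[0.09330858 0.00037204 0.01414233] [ 5.27721284 -3.04266251 -0.72604486] [ 1.16144534 -0.20906794  0.19777219]
```

View pics/t8.png

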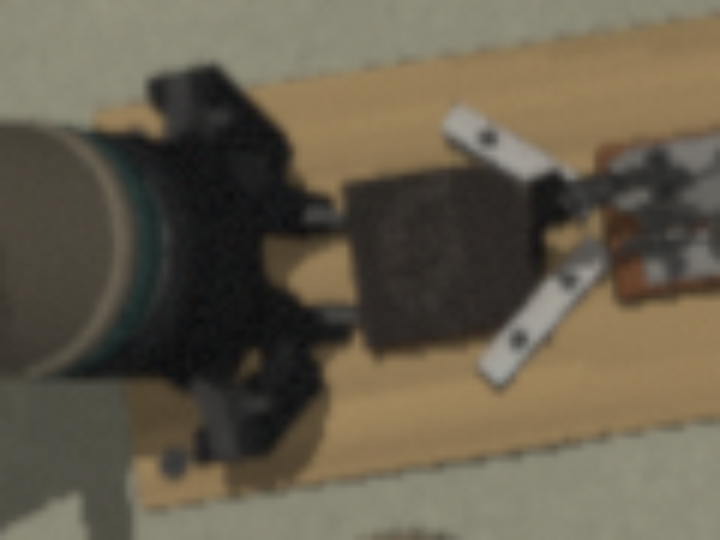

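```bash
python3 -m jog '[-1.9,0,0.7,0,0,0,-3.8,0,1.4,0,0,0,-3.8,0,1.4,0,0,0]'
python3 - <<'E'
from h import *
s,p,R=pose()
print(tojig(p),RJ.T@s["contact_force"],s["moment"])
t=get_image("top")
cv2.imwrite("pics/t9.png",cv2.resize(t["frame"][190:280,220:340,::-1],None,fx=6,fy=6))
E
```

```text
clock: 7.2
position: [0.5222, 0.0393, 0.0142]
ee_rot: [0.131, 0.649, 0.741, -0.109]
contact_force: [3.0, 11.5, -1.6]
width: 0.0272
[ 0.09076227 -0.00155427  0.01421478] [10.97758879 -4.52958662 -1.59885784] [ 1.83852813 -0.46641004  0.27140961]
```

View pics/t9.png

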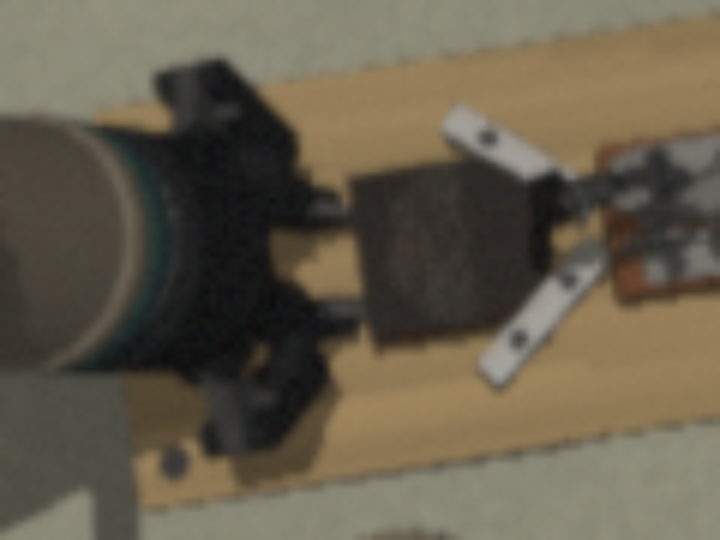

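```bash
python3 -m jog '[-1.9,1,0.7,0,0,0,-3.8,2,1.4,0,0,0,-3.8,2,1.4,0,0,0]'
python3 - <<'E'
from h import *
s,p,R=pose()
print(tojig(p),RJ.T@s["contact_force"],s["moment"])
t=get_image("top")
cv2.imwrite("pics/t10.png",cv2.resize(t["frame"][200:270,260:340,::-1],None,fx=9,fy=9,interpolation=cv2.INTER_CUBIC))
print(tojig(plane(t,(np.array([(350,178),(380,348)])+.5)/6-.5+[220,190],.053)))
E
```

```text
clock: 7.62
position: [0.5226, 0.0389, 0.014]
ee_rot: [0.129, 0.651, 0.74, -0.108]
contact_force: [-4.5, 24.5, 7.4]
width: 0.0276
[ 0.09036312 -0.00198975  0.0139547 ] [24.90935199  1.1515725   7.43680743] [3.54333007 0.69231097 0.00814675]
[[ 0.08475292 -0.02882662  0.053     ]
 [ 0.08257843  0.03284541  0.053     ]]
```

View pics/t10.png

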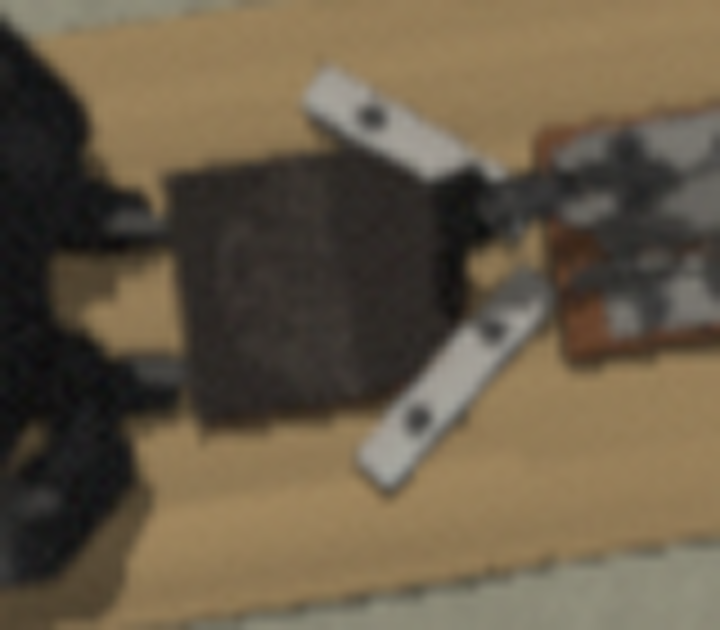

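```bash
python3 - <<'E'
from h import *
s,p,R=pose();t=get_image("top")
print((RJ.T@R).round(4))
f=t["frame"].max(2).astype(float)
c=cv2.resize(t["frame"][200:270,260:340],None,fx=9,fy=9,interpolation=cv2.INTER_CUBIC)
def px(p): return (np.array(p,float)+.5)/9-.5+[260,200]
H=tojig(plane(t,px([(165,175),(203,432)]),.053));print(H,np.degrees(np.arctan2(H[0,0]-H[1,0],H[1,1]-H[0,1])))
# front edge between the fingers: gradient along rows
g=cv2.GaussianBlur(c.max(2).astype(np.float32),(0,0),4)
pts=[]
for r in range(255,345,6):
    col=g[r,100:260]; k=np.argmin(np.diff(col)); pts.append((100+k+.5,r))
Q=tojig(plane(t,px(pts),.053));print(Q[:,:2].round(4).tolist());print(np.degrees(np.arctan(np.polyfit(Q[:,1],Q[:,0],1)[0])))
E
```

```text
[[ 0.9436 -0.0033 -0.3312]
 [-0.0058 -1.     -0.0064]
 [-0.3311  0.008  -0.9435]]
[[ 0.08473782 -0.02937289  0.053     ]
 [ 0.0842569   0.03251964  0.053     ]] 0.44519670716906323
[[0.0854, -0.01], [0.0856, -0.0086], [0.0855, -0.0072], [0.0857, -0.0058], [0.0859, -0.0043], [0.0861, -0.0029], [0.0861, -0.0015], [0.086, -0.0], [0.086, 0.0014], [0.086, 0.0029], [0.0859, 0.0043], [0.0859, 0.0058], [0.0858, 0.0072], [0.0858, 0.0087], [0.086, 0.0101]]
1.1097616561691475
```

```bash
python3 -m jog '[2.4,-1,-0.9,0,0,0,4.7,-2,-1.7,0,0,0,18.8,-2,-6.8,0,0,0,42.3,-2,-15.4,0,0,0,21.8,-2,-71.8,0,0,0,1.3,-2,-128.2,0,0,0,-17.5,-2,-180,0,0,0,-17.5,-2,-180,0,0,0]'
python3 -m jog '[0,0,0,0,0,0,0,0,0,0,-10,0,0,0,0,0,-15,0,0,0,0,0,-15,0]' 1
python3 - <<'E'
from h import *
s,p,R=pose();print(s["clock"],tojig(p),RJ.T@s["contact_force"],s["width"],(RJ.T@R).round(3))
t=get_image("top");d=get_image("scene");w=get_image("wrist")
cv2.imwrite("pics/t11.png",cv2.resize(t["frame"][170:300,220:400,::-1],None,fx=4,fy=4,interpolation=cv2.INTER_CUBIC))
cv2.imwrite("pics/s11.png",cv2.resize(d["frame"][110:300,250:450,::-1],None,fx=3,fy=3,interpolation=cv2.INTER_CUBIC))
cv2.imwrite("pics/w11.png",w["frame"][:,:,::-1])
for n in(.019,.01,.0,-.01):
  P=[p+R@np.array([x,y,n]) for x in(-.011,.011) for y in (-.01,.01)]
  print(n,((proj(t,P)-[220,170])*4).round().tolist(),((proj(d,P)-[250,110])*3).round().tolist(),proj(w,P).round().tolist())
E
```

```text
clock: 8.72
position: [0.5156, 0.077, 0.194]
ee_rot: [0.134, 0.649, 0.741, -0.111]
contact_force: [0.6, 0.3, 0.0]
width: 0.0272
clock: 9.22
position: [0.5115, 0.0773, 0.1861]
ee_rot: [0.225, 0.626, 0.719, -0.201]
contact_force: [0.4, -0.3, -0.4]
width: -0.0004
9.225 [0.12985879 0.00391358 0.18611758] [-0.31479229 -0.40797792 -0.35595621] -0.0003990585160162989 [[ 0.818  0.002 -0.575]
 [ 0.006 -1.     0.005]
 [-0.574 -0.007 -0.818]]
0.019 [[161.0, 261.0], [155.0, 218.0], [126.0, 270.0], [121.0, 227.0]] [[293.0, 161.0], [314.0, 174.0], [312.0, 169.0], [333.0, 181.0]] [[306.0, 254.0], [339.0, 254.0], [305.0, 220.0], [339.0, 220.0]]
0.01 [[147.0, 261.0], [141.0, 217.0], [112.0, 270.0], [107.0, 227.0]] [[299.0, 149.0], [320.0, 162.0], [318.0, 157.0], [339.0, 169.0]] [[305.0, 261.0], [339.0, 261.0], [304.0, 226.0], [340.0, 226.0]]
0.0 [[131.0, 261.0], [125.0, 217.0], [96.0, 271.0], [91.0, 227.0]] [[306.0, 135.0], [328.0, 148.0], [325.0, 143.0], [346.0, 155.0]] [[304.0, 270.0], [340.0, 270.0], [303.0, 233.0], [341.0, 233.0]]
-0.01 [[115.0, 262.0], [109.0, 217.0], [80.0, 271.0], [74.0, 227.0]] [[313.0, 121.0], [335.0, 134.0], [332.0, 130.0], [354.0, 142.0]] [[303.0, 280.0], [341.0, 279.0], [302.0, 241.0], [342.0, 241.0]]
```

View pics/t11.png

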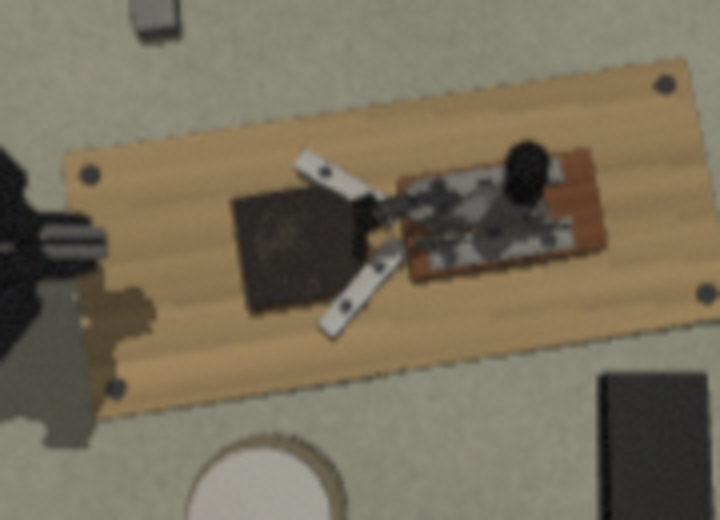

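View pics/s11.png

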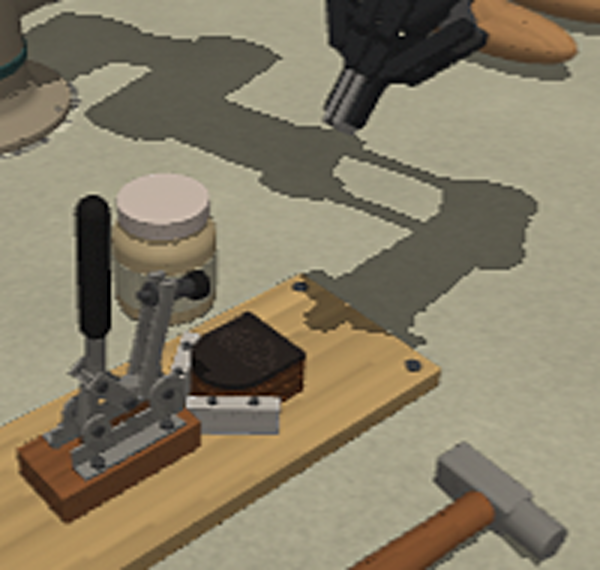

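View pics/w11.png

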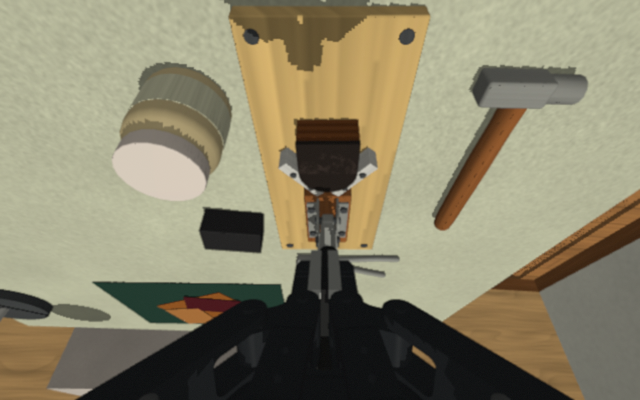

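```bash
python3 - <<'E'
from h import *
t=get_image("top")
H=tojig(plane(t,tcpx([(234,199),(250,313)]),.053));print(H,np.degrees(np.arctan2(H[0,0]-H[1,0],H[1,1]-H[0,1])))
P=np.array([-.048,.076])
s,p,R=pose();b=RJ.T@R;pj=tojig(p)
def row(x,z,th):
    d=b.T@(np.array([x,0.0,z])-pj)*1000; return d[[0,1,2]].round(1),round(35-th,1)
for ph in range(-12,96,8):
    th=35-23*max(ph,0)/90; f=np.radians(ph);a=np.radians(th)
    T=P+.118*np.array([-np.sin(f),np.cos(f)])+(.010+.011*abs(np.cos(f+a)))*np.array([np.cos(f),np.sin(f)])
    C=T-.014*np.array([np.sin(a),np.cos(a)])
    print(ph,round(th,1),"T",T.round(3),"TCP",C.round(4),row(C[0],C[1],th))
E
```

```text
[[ 0.08434769 -0.02848815  0.053     ]
 [ 0.08432157  0.0331914   0.053     ]] 0.024262982165714177
-12 35.0 T [-0.004  0.187] TCP [-0.0118  0.1758] (array([-107.2,    2.8,   91.2]), 0.0)
-4 35.0 T [-0.02   0.192] TCP [-0.0284  0.1809] (array([-123.7,    2.8,   96.5]), 0.0)
4 34.0 T [-0.038  0.195] TCP [-0.0454  0.1834] (array([-139.1,    2.8,  104.2]), 1.0)
12 31.9 T [-0.055  0.195] TCP [-0.0624  0.1833] (array([-152.9,    2.8,  114.1]), 3.1)
20 29.9 T [-0.072  0.193] TCP [-0.0793  0.1806] (array([-165.2,    2.9,  125.9]), 5.1)
28 27.8 T [-0.089  0.188] TCP [-0.0957  0.1754] (array([-175.6,    2.9,  139.6]), 7.2)
36 25.8 T [-0.105  0.18 ] TCP [-0.1112  0.1678] (array([-184. ,    2.9,  154.7]), 9.2)
44 23.8 T [-0.12   0.171] TCP [-0.1254  0.1579] (array([-190.,    3.,  171.]), 11.2)
52 21.7 T [-0.133  0.159] TCP [-0.1381  0.146 ] (array([-193.6,    3. ,  188. ]), 13.3)
60 19.7 T [-0.144  0.145] TCP [-0.1489  0.1322] (array([-194.5,    3. ,  205.5]), 15.3)
68 17.6 T [-0.153  0.13 ] TCP [-0.1576  0.1169] (array([-192.9,    3. ,  223. ]), 17.4)
76 15.6 T [-0.16   0.115] TCP [-0.1638  0.1011] (array([-188.8,    3. ,  239.5]), 19.4)
84 13.5 T [-0.164  0.1  ] TCP [-0.1674  0.0861] (array([-183.3,    3.1,  253.9]), 21.5)
92 11.5 T [-0.166  0.084] TCP [-0.1692  0.0707] (array([-175.9,    3.1,  267.5]), 23.5)
```

```bash
python3 -m jog '[-36,1,30,0,0,0,-72,2,61,0,0,0,-107,3,91,0,0,0,-107,3,91,0,0,0,-114,3,94,0,0,0,-114,3,94,0,0,0]'
python3 - <<'E'
from h import *
s,p,R=pose();print(s["clock"],tojig(p),RJ.T@s["contact_force"],(RJ.T@R).round(3)[:,2])
t=get_image("top");d=get_image("scene")
cv2.imwrite("pics/t12.png",cv2.resize(t["frame"][170:300,220:400,::-1],None,fx=4,fy=4,interpolation=cv2.INTER_CUBIC))
cv2.imwrite("pics/s12.png",cv2.resize(d["frame"][110:300,220:420,::-1],None,fx=3,fy=3,interpolation=cv2.INTER_CUBIC))
E
```

```text
clock: 10.18
position: [0.536, -0.0689, 0.1781]
ee_rot: [0.227, 0.628, 0.718, -0.198]
contact_force: [0.3, 0.2, -0.7]
width: 0.0002
10.175 [-0.01830035 -0.00086151  0.17810386] [ 0.16458472 -0.37443758 -0.68660287] [-0.573 -0.001 -0.819]
```

View pics/t12.png

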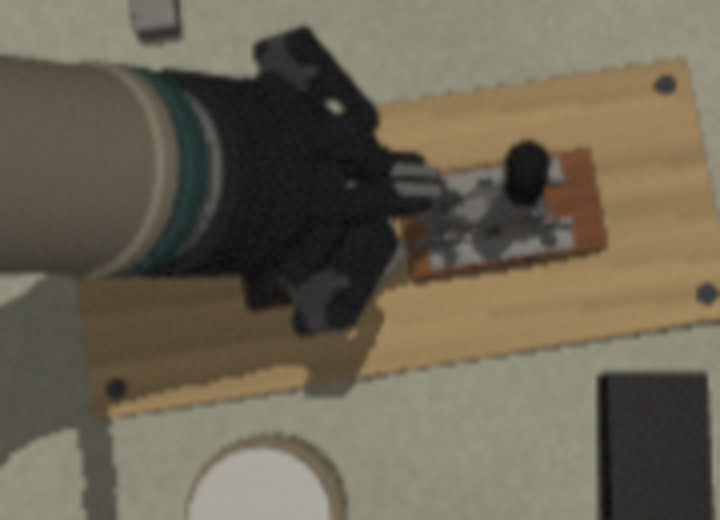

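View pics/s12.png

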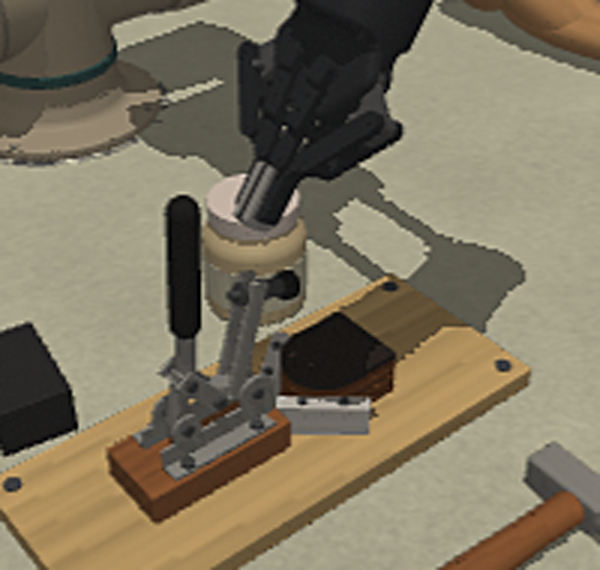

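```bash
python3 -m jog '[-12,0,5,0,0,0,-18,0,7,0,0,0,-25,0,10,0,1,0,-32,0,15,0,2,0,-39,0,20,0,3,0,-45,0,26,0,4,0,-51,0,32,0,5,0,-57,0,39,0,6,0,-62,0,46,0,7,0,-62,0,46,0,7,0]'
python3 - <<'E'
from h import *
s,p,R=pose();print(s["clock"],tojig(p),RJ.T@s["contact_force"],(RJ.T@R).round(3)[:,2])
t=get_image("top");d=get_image("scene")
cv2.imwrite("pics/s13.png",cv2.resize(d["frame"][110:300,200:400,::-1],None,fx=3,fy=3,interpolation=cv2.INTER_CUBIC))
E
```

```text
clock: 11.52
position: [0.5456, -0.1465, 0.1751]
ee_rot: [0.182, 0.64, 0.73, -0.16]
contact_force: [-0.7, 0.2, -0.4]
width: 0.0001
11.525 [-9.64866657e-02 -8.41903397e-05  1.75101798e-01] [ 0.29147733  0.64357409 -0.43128022] [-0.469  0.002 -0.883]
```

View pics/s13.png

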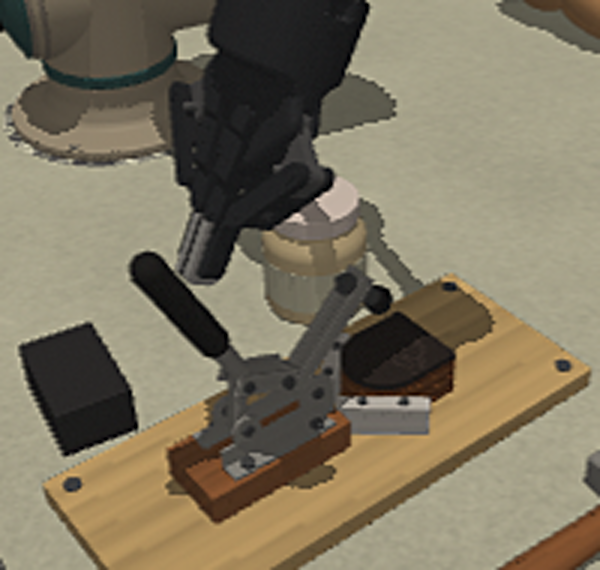

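```bash
cat >> h.py <<'E'
def jplane(d,px,y=0.):
    o,v=ray(d,px);o=(o-J0)@RJ;v=v@RJ
    return o+v*((y-o[1])/v[:,1])[:,None]
E
python3 - <<'E'
from h import *
d=get_image("scene")
print(jplane(d,np.array([(148,268),(215,343),(195,275)])/3+[200,110]))
E
```

```text
[[-1.16025081e-01  0.00000000e+00  2.05132445e-01]
 [-8.07260433e-02  0.00000000e+00  1.33494418e-01]
 [-8.85341770e-02  5.55111512e-17  1.87262671e-01]]
```

```bash
python3 - <<'E'
from h import *
s,p,R=pose();b=RJ.T@R;pj=tojig(p);print(pj)
P=np.array([-.05,.074])
for ph in range(28,98,6):
    th=35-23*max(ph,0)/90; f=np.radians(ph);a=np.radians(th)
    T=P+.118*np.array([-np.sin(f),np.cos(f)])+(.010+.011*abs(np.cos(f+a))-.003)*np.array([np.cos(f),np.sin(f)])
    C=T-.014*np.array([np.sin(a),np.cos(a)])
    print(ph,"T",T.round(3),"TCP",C.round(4),(b.T@(np.array([C[0],0,C[1]])-pj)*1000).round(1),round(28-th,1))
E
```

```text
[-0.09549164 -0.00020252  0.17505695]
28 T [-0.094  0.184] TCP [-0.1003  0.172 ] [-2.8 -0.2  5. ] 0.2
34 T [-0.106  0.179] TCP [-0.1119  0.1662] [-10.3  -0.2  15.5] 1.7
40 T [-0.117  0.172] TCP [-0.1228  0.1592] [-16.6  -0.2  26.8] 3.2
46 T [-0.127  0.164] TCP [-0.1328  0.1509] [-21.7  -0.2  38.8] 4.8
52 T [-0.137  0.155] TCP [-0.142   0.1416] [-25.3  -0.1  51.4] 6.3
58 T [-0.145  0.144] TCP [-0.15    0.1312] [-27.6  -0.1  64.3] 7.8
64 T [-0.152  0.133] TCP [-0.1568  0.12  ] [-28.4  -0.1  77.4] 9.4
70 T [-0.158  0.121] TCP [-0.1624  0.1081] [-27.7  -0.1  90.6] 10.9
76 T [-0.163  0.11 ] TCP [-0.1665  0.0961] [-2.57e+01 -1.00e-01  1.03e+02] 12.4
82 T [-0.166  0.099] TCP [-0.1691  0.0849] [-2.270e+01 -1.000e-01  1.141e+02] 14.0
88 T [-0.168  0.087] TCP [-0.1706  0.0735] [-1.87e+01 -1.00e-01  1.25e+02] 15.5
94 T [-0.168  0.076] TCP [-0.1711  0.0618] [-13.6  -0.  135.4] 17.0
```

```bash
python3 -m jog '[-6.5,0,10,0,1,0,-10,0,15.5,0,1.7,0,-13.5,0,21,0,2.5,0,-16.5,0,27,0,3.2,0,-19,0,33,0,4,0,-21.7,0,39,0,4.8,0,-23.5,0,45,0,5.5,0,-25.3,0,51.4,0,6.3,0,-27.6,0,64.3,0,7.8,0,-27.6,0,64.3,0,7.8,0]'
python3 - <<'E'
from h import *
s,p,R=pose();print(s["clock"],tojig(p),RJ.T@s["contact_force"],(RJ.T@R).round(3)[:,2])
d=get_image("scene")
cv2.imwrite("pics/s14.png",cv2.resize(d["frame"][110:300,200:400,::-1],None,fx=3,fy=3,interpolation=cv2.INTER_CUBIC))
E
```

```text
clock: 12.92
position: [0.5534, -0.1994, 0.1315]
ee_rot: [0.132, 0.649, 0.74, -0.115]
contact_force: [-0.8, 6.4, 4.3]
width: -0.0002
12.925 [-0.14991416 -0.0007526   0.1314659 ] [ 6.47724331 -0.09706237  4.27433351] [-0.344 -0.    -0.939]
```

View pics/s14.png

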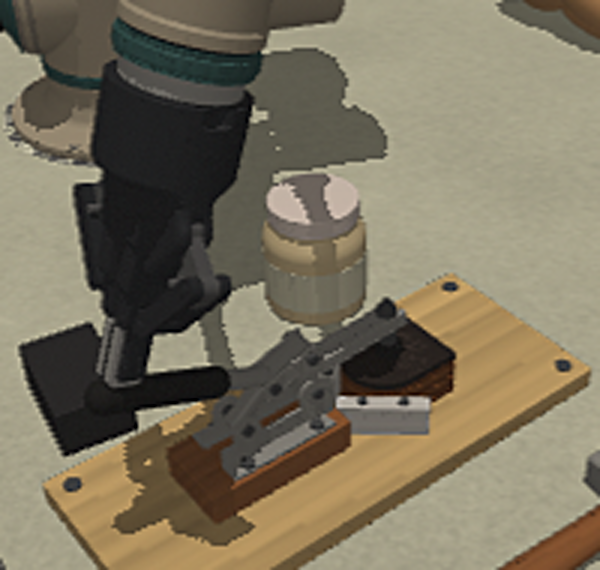

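```bash
python3 - <<'E'
from h import *
d=get_image("scene")
G=jplane(d,np.array([(92,397),(100,395),(224,381),(120,383)])/3+[200,110]);print(G)
s,p,R=pose();print(tojig(p-R@np.array([0,0,.014])),"x' ",(RJ.T@R)[:,0])
E
```

```text
[[-1.60688738e-01 -5.55111512e-17  1.37849109e-01]
 [-1.55969253e-01  5.55111512e-17  1.36545633e-01]
 [-7.74453306e-02  5.55111512e-17  1.01494654e-01]
 [-1.43215294e-01  0.00000000e+00  1.38088940e-01]]
[-0.14495034 -0.00076525  0.14508971] x'  [ 0.93881878 -0.00154889 -0.34440804]
```

```bash
python3 -m jog '[0.4,0,4,0,0.5,0,0.9,0,8.2,0,1,0,1.3,0,12.3,0,1.5,0,1.7,0,16.4,0,2,0,2.2,0,20.5,0,2.5,0,2.6,0,24.6,0,3,0,2.6,0,24.6,0,3,0]'
python3 - <<'E'
from h import *
s,p,R=pose();print(s["clock"],tojig(p),RJ.T@s["contact_force"],(RJ.T@R).round(3)[:,2])
print(tojig(p-R@np.array([0,0,.014])))
d=get_image("scene")
cv2.imwrite("pics/s15.png",cv2.resize(d["frame"][150:300,200:400,::-1],None,fx=4,fy=4,interpolation=cv2.INTER_CUBIC))
E
```

```text
clock: 13.9
position: [0.5535, -0.2062, 0.1069]
ee_rot: [0.112, 0.651, 0.744, -0.099]
contact_force: [0.7, -0.3, -0.1]
width: -0.0
13.9 [-1.56685755e-01  6.62986877e-05  1.06932680e-01] [-0.40724512 -0.67506039 -0.11251163] [-0.295  0.002 -0.955]
[-1.52548977e-01  4.32254878e-05  1.20307527e-01]
```

View pics/s15.png

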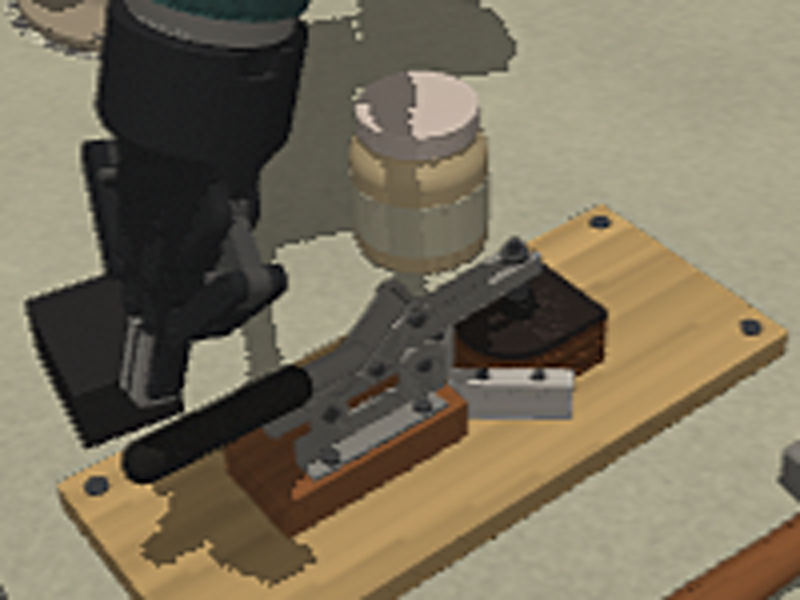

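```bash
python3 - <<'E'
from h import *
d=get_image("scene")
print(jplane(d,np.array([(127,470),(140,465),(303,382)])/4+[200,150]))
print("arm tip",jplane(d,np.array([(515,245),(540,262)])/4+[200,150]))
E
```

```text
[[-0.16783292  0.          0.082728  ]
 [-0.16168364  0.          0.08169473]
 [-0.07707922  0.          0.0800435 ]]
arm tip [[0.05084345 0.         0.09644549]
 [0.06773075 0.         0.07680071]]
```

```bash
python3 -m jog '[0,0,-20,0,0,0,-10,0,-60,0,0,0,-30,0,-110,0,0,0,-50,0,-160,0,0,0,-50,0,-160,0,0,0,-50,0,-160,0,0,0]'
python3 - <<'E'
from h import *
s,p,R=pose();print(s["clock"],tojig(p),s["contact_force"])
t=get_image("top");d=get_image("scene")
cv2.imwrite("pics/s16.png",cv2.resize(d["frame"][120:310,180:420,::-1],None,fx=3.3,fy=3,interpolation=cv2.INTER_CUBIC))
cv2.imwrite("pics/t16.png",cv2.resize(t["frame"][170:310,220:420,::-1],None,fx=4,fy=4,interpolation=cv2.INTER_CUBIC))
E
```

```text
clock: 14.75
position: [0.5535, -0.2058, 0.2748]
ee_rot: [0.112, 0.651, 0.744, -0.098]
contact_force: [0.3, -0.9, -0.1]
width: 0.0001
14.75 [-1.56247256e-01  1.48090614e-05  2.74814904e-01] [ 0.29932379 -0.85119429 -0.09314013]
```

View pics/s16.png

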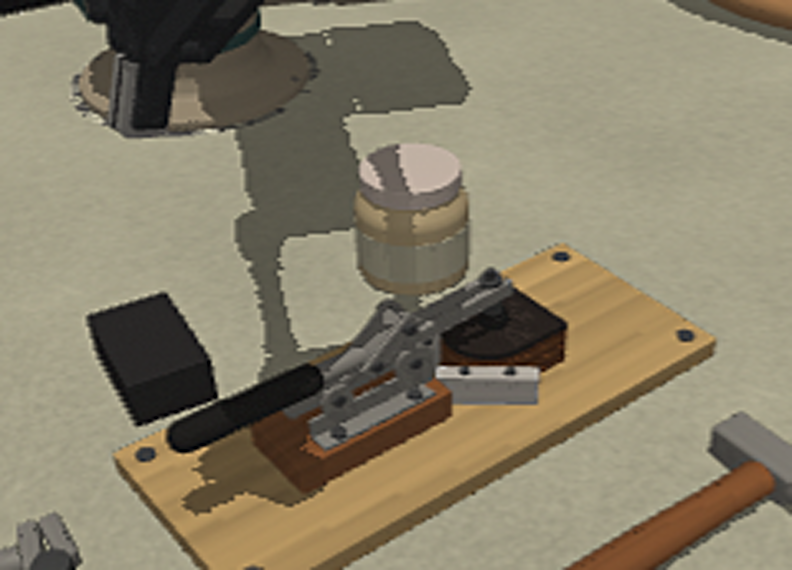

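View pics/t16.png

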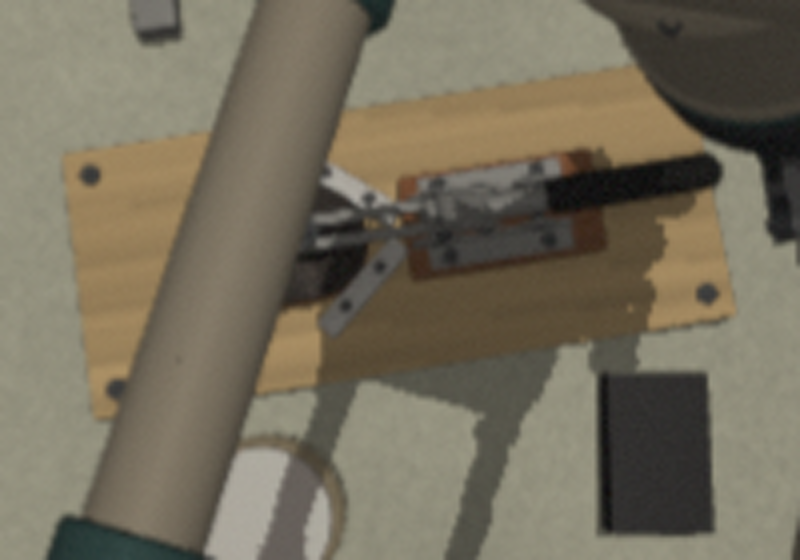

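```bash
python3 -m jog '[48,0,-15,0,0,0,96,0,-30,0,0,0,144,0,-45,0,0,0,192,0,-60,0,0,0,240,0,-74,0,0,0,288,0,-89,0,0,0,335,0,-103,0,0,0,380,0,-117,0,0,0,380,0,-117,0,0,0]'
python3 - <<'E'
from h import *
s,p,R=pose();print(s["clock"],tojig(p),s["contact_force"])
t=get_image("top")
cv2.imwrite("pics/t17.png",cv2.resize(t["frame"][170:310,220:420,::-1],None,fx=4,fy=4,interpolation=cv2.INTER_CUBIC))
E
```

```text
clock: 15.98
position: [0.5004, 0.1908, 0.2725]
ee_rot: [0.112, 0.649, 0.746, -0.099]
contact_force: [0.5, -0.4, 0.2]
width: -0.0
15.975 [ 2.43867275e-01 -1.65119370e-04  2.72546455e-01] [ 0.53473949 -0.39360057  0.22093006]
```

View pics/t17.png

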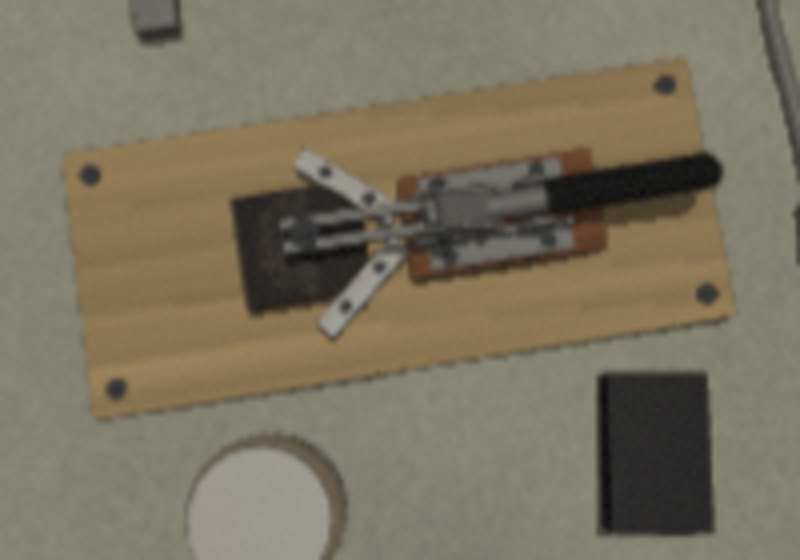

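The top view shows the heel's front corners still at (234,199) and (250,313), the same as before clamping. The arm lies over the heel, the handle is level to the rear, and the jar and the emery block are where they were.

```bash
python3 - <<'E'
from rig import *
print(sign_off())
E
```

```text
the job is handed in; nothing more can be done
None
```

The heel is home in the V stop and the clamp is locked on it. I handed the job in at about 16 s.

- **Heel:** I slid it home along the board with two fingertips on its flat front. It stopped moving while the push rose to about 25 N. After I let go, its front lay at x ≈ 84–86 mm (86 expected). It was square to the jig: 0.02° in the last fit, 0.4–1.1° in the fits while I was still pushing. The front corners were at the same pixels after clamping.
- **Clamp:** I pushed the handle over with the closed fingertips, and it snapped away from them past the dead point. The grip is level to the rear with its end about 83 mm up. The arm is level over the heel. I did not measure the pad's force; the lock is judged from the pictures only.
- **Surroundings:** The jar and the emery block are at the same pixels as at the start, and I saw no change in the parts of the hammer and pliers that the last pictures show. The robot ended clear of everything, with the wrist force reading near zero.

**Check that disagreed:** the pictures showed the fingertips about 14 mm behind the reported tool point, not the stated 19 mm ahead of it. I used the pictures, and the contacts came where they predicted. Two of my position fixes on the fingertips also disagreed between cameras by about 1 cm.

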